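# Open the dried-on lacquer jar

### The arm

A 7-joint arm with a two-finger parallel gripper is mounted at the origin on the work surface. World frame = base frame: x ahead of the robot, y to its left, z up, the work surface at z = 0. Lengths are in m, angles in rad, forces in N, time in s.
With the tool pointing down it reaches from about 0.425 to 0.95 m from the base axis. Payload 16.7 kg.
Tool frame: the origin (TCP) lies midway between the tips of the shut fingers; the grasp point (between the pads) lies 19 mm behind it (ctrl.pinch_z is the distance from the TCP to the grasp point, in m); z points along the fingers, y is the direction in which the jaws open and shut (so a half turn about z gives the same grasp; the last joint's range is limited). The gripper opens to 94 mm and grips with 3 to 60 N. Pads are 16 mm wide; open, the fingers measure 119 mm over their backs; the gripper's body (75 mm by 177 mm) begins 78 mm behind the grasp point.
Start: joints at [1.157, 0.426, 0.074, 1.606, -0.034, 1.111, -0.067], TCP at [0.177, -0.651, 0.205] pointing down, gripper open.
Joint ranges: [-2.85, 2.85], [-0.5, 2.14], [-1.23, 1.37], [0.21, 2.46], [-1.02, 4.16], [0.16, 2.05], [-2.73, 2.73]. Speed limits (rad/s): [1.89, 1.89, 2.39, 2.39, 3.01, 3.01, 3.01].

### API

Orientations are given as a unit quaternion [w, x, y, z].
In Python, from rig import ctrl, eyes, sign_off gives the robot as it stands.
- The arm moves only by the shell command python3 -m handwheel 'ROWS' [OPENING] [FORCE]. ROWS is text: rows parted by semicolons, each of 4 numbers parted by spaces: the shift along the tool's x, y, z in mm, then the turn about the tool's z in degrees. A call has 1 to 20 rows; each row is the pose to reach, as a shift and turn from the pose commanded when the call began, along the tool's axes at that moment; what a row does not reach only later rows make up. A row lasts 1/10 s, in which the tool goes at most 50 mm and 8.59 degrees, less where a joint would pass 70% of its speed; a pose out of reach is approached as far as the arm can. A call with a gripper value outside its range is refused whole. OPENING is the finger opening in mm, from 0 to 94, set as the call begins (- or left out, the last holds). The fingers move at their own pace and stop on an object; FORCE is the grip in N (left out, the last holds). Time passes only in rows, so rows that repeat a pose let the fingers close. It gives the time, the measured TCP pose, the force and the opening at its end, in the units of the state.
- ctrl.read_state(): the state, without advancing time (a new reading comes with each control period).
- eyes.capture(name): name is "side" or "top"; returns the picture (384x512x3 uint8, red, green, blue); there is no depth.
- eyes.camera_model(name): a dict with "intrinsics" (3x3 intrinsics, pixels), "rvec" (rotation vector, rad) and "tvec" (3), from world to camera coordinates, as OpenCV has them. Camera axes: x right, y down, z forward; pixel columns grow to the right and rows downward; lengths in m; the calibration is good to about 2 mm. A picture is of the moment at which its call begins. camera_model takes no time and is no camera call.
- sign_off(): hands the job in, once; it reports no verdict.
The state is a dict: "time": time; "qpos": joint angles; "qd": joint speeds; "joint_torque": joint torques, N m; "position": TCP position; "orientation": TCP orientation; "force": force on the tool from outside, world axes, zero at the start; "ft_torque": the same for the moment, N m; "width": finger opening in m.
Only numpy, scipy, OpenCV 4.12 (cv2) and the standard library are available. Lean on these libraries where they do the work, as an engineer would, in place of code of your own. Each camera call takes 0.05 s, during which the arm holds its last target.

### The job

The screw cap of the teal lacquer jar has dried on. Break it loose with a short hard twist anticlockwise, then spin it off, letting it climb its thread: the jar stands loose in its well, so neither lean on the glass nor pull the jar up off its pad. Set the cap down flat, top side up, on the steel drip tray without dropping it, and leave everything else where it is.

Things in the scene. Friction and masses are not known exactly. Their poses are not given: they have to be found in the camera images.
- jar: The teal jar: square white glass body 60 x 60 x 58 mm with teal patches and a round neck with a coarse thread; 350 to 600 g. Origin at the centre of its underside, z up. It stands loose in one of the stand's three square wells (which one varies), 1 mm play all round; the well keeps it from turning. A white 28 mm sealing plug in the neck's mouth stays on the jar.
- cap: The teal ribbed screw cap of that jar, 52 mm across (20-sided), 28 mm high, 40 g. Origin on its axis at the lower edge, z up through its top. Screwed tight, this edge is 66 mm above the jar's underside; the glass shoulder round the neck is 3 mm below the edge and the 60 mm square body 8 mm below it. Unscrews anticlockwise seen from above. Pulled before it is free it brings the jar up with it.
- cap_top (a point): Centre of the cap's top, 28 mm above its lower edge. Dried on: the first 10 to 20 degrees take a hard twist (0.4 to 1 N m), then it turns easily. Somewhere from 5 to 35 degrees (yaw does not show where) it begins to climb its thread, 1.5 mm per 10 degrees, 7 mm in all, with up to 1 mm of slack; held at one height it presses hard on the jar. Free after 50 to 85 degrees in all.
- cap_mark (a point): A point on the cap's side, 26 mm from its axis and 12 mm above its lower edge, which goes round with the cap. Let go half-way, the cap stays where it is; turned further than needed it only rides up and down a few mm on the neck, which does no harm.
- stand: The fixed beech jar stand, a block 92 x 310 x 45 mm, its long side along its y axis. Origin at the centre of its underside, on the desk. Three square wells of 62 mm, 33 mm deep, lie along y at -100, 0 and +100 mm; a jar's underside sits 15 mm above the origin, on a rubber pad.
- pad0: Rubber pad in the floor of the stand's well at y = -100 mm, 56 x 56 x 3 mm; origin at the centre of its underside.
- pad1: The same in the middle well.
- pad2: The same in the well at y = +100 mm.
- tray: The fixed steel drip tray, 130 mm (x) by 150 mm (y), with an upright rim 12 mm high and 3 mm thick; its floor is 3 mm thick. Origin at the centre of its underside, on the desk.
- jar_red: A bystander: a closed jar of the same shape with a red cap (top 94 mm above its underside), 490 g, loose in another well. Origin at the centre of its underside.
- jar_lime: A bystander: the same with a lime-yellow cap, in the remaining well.
- tube_black: A bystander: black painted tube sample, 38 mm across, 200 mm long, lying along its x axis in the dark sample rack at the robot's right; origin under its middle.
- tube_teal: A bystander: teal painted tube sample, the same size, beside it.
- coffee: A bystander: maroon paper cup with a white lid, 82 mm across, 104 mm high; origin at the centre of its underside.
- mouse: A bystander: black computer mouse, 105 x 60 x 30 mm; origin at the centre of its underside.
- caliper: A bystander: steel calliper with a black slider lying flat, 200 mm long along its y axis, 12 mm high; origin under its middle.
Mind the look-alikes: they are no part of the job. Of the things shaped like the cap, the teal one is meant.

How it is judged:
By the outcome, as a careful person would: the job done as asked, in the order asked, and still so for the second after the job is handed in, with the robot touching nothing.
It also fails if it takes over 64 s, if anything falls off the work surface, if the arm or the gripper's body presses on something with over 40 N, if the wrist force passes 120 N, or if a joint passes its speed limit or range.

## Working session

There is one attempt and no reset: what is moved stays moved. The work goes in short steps, Python scripts to look and compute and a shell command to move; the robot and the scene stay as the last step left them, time stands still between calls to the robot, and variables do not carry over. Pictures are saved under pics/ and viewed, and the job is handed in when it is done.

```bash
ls; mkdir -p pics; python3 - <<'E'
from rig import ctrl, eyes
import cv2
s=ctrl.read_state();print({k:(v if isinstance(v,float) else [round(float(x),4) for x in v]) for k,v in s.items()}, ctrl.pinch_z)
for n in("side","top"):
    im=eyes.capture(n);cv2.imwrite(f"pics/{n}0.png",im[:,:,::-1])
    m=eyes.camera_model(n);print(n,m)
E
```

```text
pics
{'time': 0.0, 'qpos': [1.1565, 0.4267, 0.0738, 1.6066, -0.0341, 1.1108, -0.0671], 'qd': [-0.0009, 0.0002, 0.0005, 0.0016, -0.0022, -0.0013, -0.0003], 'joint_torque': [0.0, -93.5818, 3.6668, -45.4202, -0.049, 0.0199, 0.0001], 'position': [0.1765, -0.651, 0.2048], 'orientation': [-0.0007, 0.9912, 0.132, -0.0001], 'force': [0.3761, 1.1359, 0.3089], 'ft_torque': [-0.0316, -0.0212, 0.0333], 'width': 0.0937707873949269} 0.0188
side {'intrinsics': array([[430.45139665,   0.        , 265.22041309],
       [  0.        , 430.45139665, 195.74946914],
       [  0.        ,   0.        ,   1.        ]]), 'rvec': array([ 0.92086338, -2.25564676,  1.30227643]), 'tvec': array([0.32336806, 0.31563939, 0.87526719])}
top {'intrinsics': array([[353.7716951 ,   0.        , 256.67354243],
       [  0.        , 353.7716951 , 188.03864894],
       [  0.        ,   0.        ,   1.        ]]), 'rvec': array([ 2.12962311, -2.14277705,  0.15579305]), 'tvec': array([-0.06788459,  0.56803664,  1.00085366])}
```

View pics/side0.png

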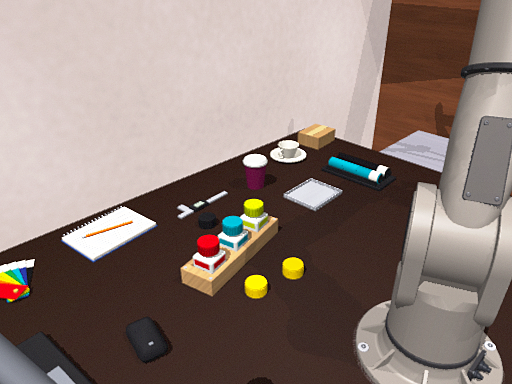

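View pics/top0.png

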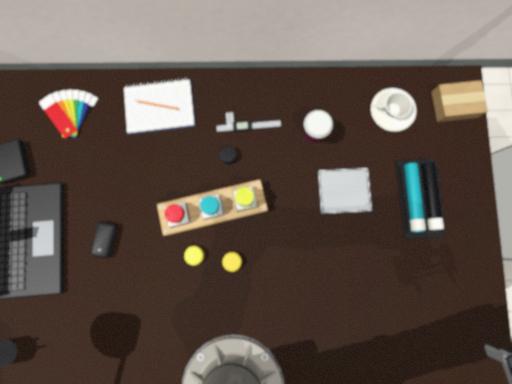

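Cap-like things in the top view: red (175,213), teal (210,205) and lime (245,197) on jars, and loose yellow (194,256), yellow (232,262) and black (228,155). The teal one at (210,205), side view (232,226), is the one on the teal-patched jar; the teal tube at (413,190) is a rod. I'll confirm with a crop and measure.

```bash
cat > h.py <<'E'
import numpy as np, cv2
from rig import ctrl, eyes
def cam(n):
    m=eyes.camera_model(n);K=np.array(m["intrinsics"]);R=cv2.Rodrigues(np.array(m["rvec"]))[0];t=np.array(m["tvec"]).ravel()
    return K,R,t
def ray(n,p):
    K,R,t=cam(n);d=R.T@np.linalg.inv(K)@np.array([p[0],p[1],1.]);return -R.T@t,d/np.linalg.norm(d)
def onplane(n,p,z):
    c,d=ray(n,p);return c+d*(z-c[2])/d[2]
def tri(p,q):
    a,u=ray("side",p);b,v=ray("top",q)
    s=np.linalg.lstsq(np.c_[u,-v],b-a,rcond=None)[0];x,y=a+s[0]*u,b+s[1]*v
    return (x+y)/2,np.linalg.norm(x-y)
def proj(n,P):
    K,R,t=cam(n);q=(K@(R@np.array(P)+t));return q[:2]/q[2]
def blobs(im,lo,hi,amin=40):
    h=cv2.cvtColor(im,cv2.COLOR_RGB2HSV);m=cv2.inRange(h,lo,hi)
    n,l,s,c=cv2.connectedComponentsWithStats(m)
    return [(s[i].tolist(),c[i].round(2).tolist(),l==i) for i in range(1,n) if s[i,4]>=amin]
E
python3 - <<'E'
from h import *
t=cv2.imread("pics/top0.png")[:,:,::-1];s=cv2.imread("pics/side0.png")[:,:,::-1]
c1=cv2.resize(t[165:245,145:280],None,fx=4,fy=4,interpolation=cv2.INTER_CUBIC)
c2=cv2.resize(s[185:305,175:310],None,fx=4,fy=4,interpolation=cv2.INTER_CUBIC)[:,:]
out=np.zeros((480,540,3),np.uint8);
cv2.imwrite("pics/crop1.png",c1[:,:,::-1]);cv2.imwrite("pics/crop2.png",c2[:,:,::-1])
for n,im in(("top",t),("side",s)):
  for nm,lo,hi in(("teal",(85,120,60),(100,255,255)),("red",(0,200,80),(5,255,255)),("lime",(26,150,80),(36,255,255)),("beech",(8,60,90),(22,190,255)),("grey",(0,0,110),(180,70,255))):
    for st,c,m in blobs(im,lo,hi,60):
      if st[4]<5000 : print(n,nm,st,c,onplane(n,c,.109).round(3) if n=="top" else "")
E
```

```text
top teal [77, 102, 7, 24, 83] [79.54, 110.71] [0.786 0.437 0.109]
top teal [403, 162, 22, 57, 874] [413.35, 190.03] [ 0.549 -0.503  0.109]
top teal [201, 197, 18, 17, 238] [209.29, 204.87] [0.511 0.059 0.109]
top lime [65, 101, 11, 25, 114] [70.89, 109.49] [0.79  0.462 0.109]
top lime [237, 188, 16, 17, 197] [244.39, 196.35] [ 0.534 -0.038  0.109]
top lime [184, 245, 20, 21, 98] [195.76, 254.17] [0.378 0.093 0.109]
top lime [222, 252, 19, 20, 255] [231.44, 261.48] [ 0.359 -0.003  0.109]
top beech [431, 79, 56, 43, 1882] [458.79, 100.01] [ 0.808 -0.652  0.109]
top beech [138, 101, 40, 9, 81] [158.19, 104.72] [0.802 0.21  0.109]
top beech [156, 179, 112, 58, 2240] [211.47, 207.91] [0.503 0.052 0.109]
top grey [481, 66, 31, 274, 4424] [501.08, 159.94] [ 0.632 -0.752  0.109]
top grey [123, 78, 72, 56, 3292] [158.34, 105.76] [0.799 0.21  0.109]
top grey [370, 87, 47, 45, 1682] [393.09, 109.21] [ 0.782 -0.463  0.109]
top grey [38, 89, 61, 21, 671] [67.79, 97.22] [0.828 0.474 0.109]
top grey [303, 109, 30, 30, 703] [317.75, 123.6] [ 0.742 -0.247  0.109]
top grey [216, 112, 18, 20, 230] [226
[... 1519 characters left out ...]
0, 70, 42, 1673] [420.59, 149.59] 
side grey [270, 140, 37, 23, 597] [287.7, 151.78] 
side grey [242, 154, 26, 14, 281] [254.56, 160.36] 
side grey [368, 165, 21, 17, 169] [377.11, 172.41] 
side grey [284, 178, 58, 33, 1042] [312.11, 193.41] 
side grey [206, 191, 22, 12, 91] [216.42, 196.45] 
side grey [177, 204, 17, 15, 130] [184.11, 210.67] 
side grey [62, 206, 94, 54, 2418] [107.6, 232.19] 
side grey [240, 212, 28, 20, 239] [254.02, 220.98] 
side grey [217, 229, 32, 23, 284] [232.79, 239.65] 
side grey [192, 249, 35, 25, 346] [208.71, 260.66] 
side grey [0, 259, 35, 14, 254] [16.98, 264.91] 
side grey [0, 340, 50, 44, 1113] [16.27, 368.71] 
side grey [47, 366, 28, 18, 279] [59.44, 376.08]
```

View pics/crop1.png

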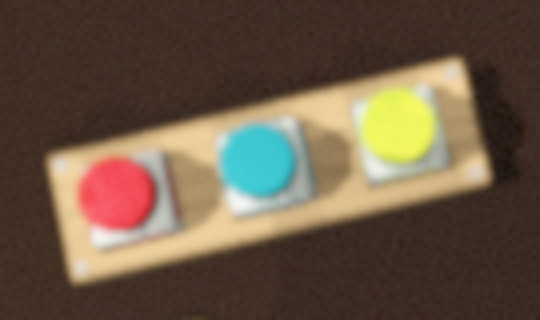

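View pics/crop2.png

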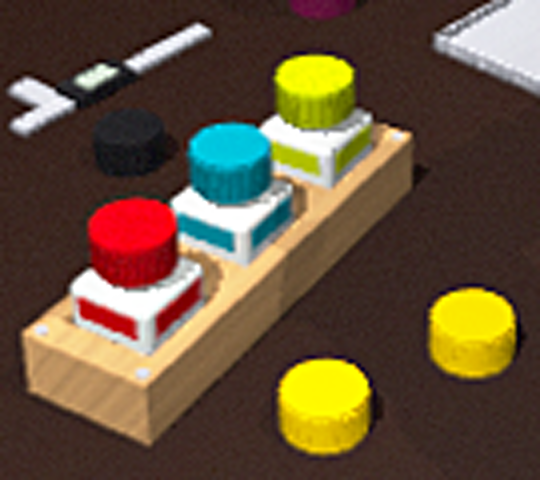

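```bash
python3 - <<'E'
from h import *
t=cv2.imread("pics/top0.png")[:,:,::-1];s=cv2.imread("pics/side0.png")[:,:,::-1]
def pick(im,lo,hi,p):
  h=cv2.cvtColor(im,cv2.COLOR_RGB2HSV);m=cv2.inRange(h,lo,hi)
  n,l=cv2.connectedComponents(m);return (l==l[p[1],p[0]]).astype(np.uint8)
T={}
for nm,lo,hi,p,q in(("teal",(82,90,50),(102,255,255),(210,205),(232,226)),("lime",(26,100,60),(36,255,255),(245,197),(253,208)),("red",(0,120,60),(6,255,255),(174,212),(208,246)),("red2",(170,120,60),(180,255,255),(174,212),(208,246))):
  try:
    a=pick(t,lo,hi,p);b=pick(s,lo,hi,q)
    ca=cv2.minAreaRect(cv2.findContours(a,0,2)[0][0]);cb=cv2.minAreaRect(cv2.findContours(b,0,2)[0][0])
    mc=lambda m:np.array(np.nonzero(m)).mean(1)[::-1]
    print(nm,a.sum(),b.sum(),mc(a),mc(b),ca,"plane",onplane("top",mc(a),.107).round(4),"tri",tri(mc(b),mc(a)))
  except Exception as e: print(nm,e)
# stand
h=cv2.cvtColor(t,cv2.COLOR_RGB2HSV);bright=(h[:,:,2]>85).astype(np.uint8)
n,l,st,c=cv2.connectedComponentsWithStats(bright)
for nm,p,z in(("stand",(160,222),.045),("tray",(345,190),.012)):
  m=(l==l[p[1],p[0]]).astype(np.uint8);cn=cv2.findContours(m,0,2)[0][0]
  w=np.array([onplane("top",x[0],z)[:2] for x in cn])*1000
  r=cv2.minAreaRect(w.astype(np.float32));print(nm,m.sum(),r,cv2.boxPoints(r).round(0).tolist())
R=cv2.Rodrigues(eyes.camera_model("top")["rvec"])[0];print("cam",ray("top",(256,188)))
E
```

```text
teal 252 366 [209.34920635 204.98015873] [231.96448087 225.27595628] ((209.5, 205.0), (16.0, 17.0), 90.0) plane [0.5114 0.0587 0.107 ] tri (array([0.51263818, 0.06038479, 0.09468193]), np.float64(0.00021744930163327306))
lime 270 325 [244.22962963 195.99259259] [253.32       207.34153846] ((244.5, 196.0), (18.0, 17.0), 90.0) plane [ 0.5357 -0.0375  0.107 ] tri (array([ 0.53643411, -0.03766152,  0.09541489]), np.float64(0.0021815181800360693))
red 196222 195844 [255.62349787 191.59051992] [255.61664386 191.18478993] ((255.5, 191.5), (383.0, 511.0), 90.0) plane [ 0.5478 -0.069   0.107 ] tri (array([ 0.5480075 , -0.06621838,  0.12919196]), np.float64(0.009180403506662804))
red2 231 372 [174.03463203 213.37229437] [207.75806452 244.5       ] ((174.0, 213.5), (15.0, 16.0), 90.0) plane [0.4888 0.1555 0.107 ] tri (array([0.48964403, 0.15785662, 0.09727516]), np.float64(6.550188448493752e-05))
stand 3803 ((512.0755615234375, 60.66651916503906), (103.61381530761719, 320.1928405761719), 13.253153800964355) [[425.0, 205.0], [498.0, -107.0], [599.0, -83.0], [526.0, 228.0]]
tray 2381 ((564.7943115234375, -336.8787536621094), (138.5222930908203, 160.4374542236328), 2.35380482673645) [[492.0, -260.0], [499.0, -420.0], [637.0, -414.0], [631.0, -254.0]]
cam (array([ 0.40608505, -0.08092063,  1.07588511]), array([ 0.15473359,  0.01103466, -0.98789461]))
```

The crops confirm the target: the teal disc at top-view crop (258,159), side crop (230,163), sits on the teal-patched jar in the middle well. The two views and the stand's centre agree on the axis at about (0.512, 0.060). The tray centre is about (0.565, -0.337). Next I work out the shifts.

```bash
cat >> h.py <<'E'
from scipy.spatial.transform import Rotation as Ro
def st(): 
    s=ctrl.read_state();w,x,y,z=s["orientation"];return s,Ro.from_quat([x,y,z,w])
def shift(P):
    s,r=st();return (r.inv().apply(np.array(P)-s["position"])*1000).round(1)
def yaw():
    s,r=st();v=r.apply([1,0,0]);return np.degrees(np.arctan2(v[1],v[0])), r.apply([0,0,1]).round(4)
def rep():
    s,_=st();print("t",s["time"],"p",np.round(np.array(s["position"])*1000,1),"F",np.round(s["force"],1),"T",np.round(s["ft_torque"],2),"w",round(s["width"]*1000,1),"yaw",round(yaw()[0],1),"q",np.round(s["qpos"],2))
E
python3 -c "
from h import *
rep();print(yaw(),shift([.45,-.35,.205]),shift([.512,.060,.205]))"
```

```text
t 0.1 p [ 176.5 -651.1  204.8] F [ 0.1  0.5 -0.9] T [ 0.06 -0.   -0.01] w 93.9 yaw 15.2 q [ 1.16  0.43  0.07  1.61 -0.03  1.11 -0.07]
(np.float64(15.16925163687081), array([-4.0e-04,  1.1e-03, -1.0e+00])) [ 3.427e+02 -2.190e+02  1.000e-01] [ 5.098e+02 -5.985e+02  5.000e-01]
```

```bash
python3 -m handwheel '34 -22 0 0; 69 -44 0 0; 103 -66 0 0; 137 -88 0 0; 171 -110 0 0; 206 -131 0 0; 240 -153 0 0; 274 -175 0 0; 308 -197 0 0; 340 -225 0 0; 357 -262 0 0; 374 -300 0 0; 391 -337 0 0; 408 -375 0 0; 425 -412 0 0; 442 -450 0 0; 459 -487 0 0; 476 -525 0 0; 493 -562 0 0; 510 -598 0 0' 66 20; python3 -c "
from h import *
rep();print(yaw(),shift([.512,.0600,.205]))"
```

```text
time: 2.1
position: [0.5122, 0.0609, 0.2055]
orientation: [0.0, 0.991, 0.132, -0.0]
force: [0.1, -0.5, -0.3]
width: 0.0659
t 2.1 p [512.2  60.9 205.5] F [ 0.1 -0.5 -0.3] T [-0.02 -0.06 -0.05] w 65.9 yaw 15.2 q [ 0.11  0.19 -0.4   1.94  0.09  1.03 -1.63]
(np.float64(15.173194049727915), array([-1.e-04, -0.e+00, -1.e+00])) [-0.4  0.8  0.5]
```

```bash
python3 -m handwheel '0 0 25 0; 0 0 60 0; 0 0 75 0; 0 0 75 0'; python3 - <<'E'
from h import *
rep()
s=eyes.capture("side");t=eyes.capture("top")
a=cv2.resize(s[140:300,170:310],None,fx=4,fy=3.5,interpolation=cv2.INTER_CUBIC)
cv2.imwrite("pics/s1.png",a[:,:,::-1])
p=np.array(ctrl.read_state()["position"]);print(proj("side",p),proj("top",p))
E
```

```text
time: 2.5
position: [0.5108, 0.059, 0.1284]
orientation: [-0.0, 0.991, 0.132, -0.002]
force: [-0.4, 0.1, 0.4]
width: 0.0661
t 2.5 p [510.8  59.  128.4] F [-0.4  0.1  0.4] T [-0.04  0.04  0.01] w 66.1 yaw 15.2 q [ 0.09  0.28 -0.39  2.02  0.14  0.87 -1.67]
[231.76450419 213.15642397] [207.88893627 203.62356496]
```

View pics/s1.png

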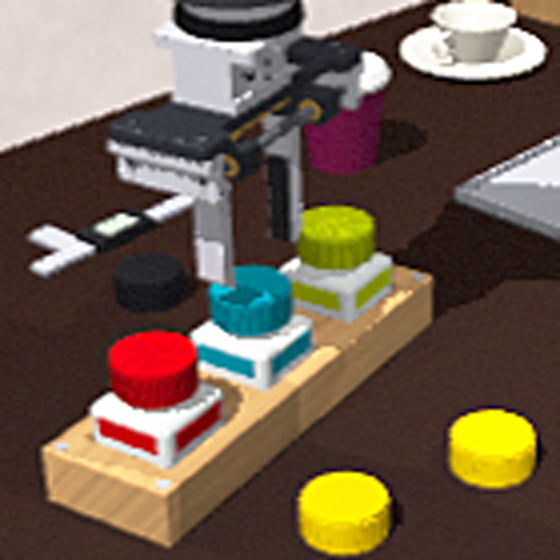

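```bash
python3 -m handwheel '1.4 -0.6 10 0; 1.4 -0.6 20 0; 1.4 -0.6 30 0; 1.4 -0.6 38 0; 1.4 -0.6 42 0; 1.4 -0.6 42 0; 1.4 -0.6 42 0'; python3 -c "
from h import *
rep()"
```

```text
time: 3.3
position: [0.5137, 0.0602, 0.0886]
orientation: [-0.0, 0.991, 0.132, 0.0]
force: [0.5, -0.5, 0.7]
width: 0.0661
t 3.3 p [513.7  60.2  88.6] F [ 0.5 -0.5  0.7] T [-0.04  0.02  0.03] w 66.1 yaw 15.2 q [ 0.08  0.34 -0.38  2.04  0.17  0.79 -1.71]
```

```bash
python3 -m handwheel '0 0 3 0; 0 0 3 0; 0 0 3 0' ; python3 -m handwheel '0 0 0 0; 0 0 0 0; 0 0 0 0; 0 0 0 0; 0 0 0 0; 0 0 0 0' 45 6; python3 -c "
from h import *
rep()"
```

```text
time: 3.6
position: [0.5136, 0.0601, 0.0856]
orientation: [-0.0, 0.991, 0.132, 0.0]
force: [-0.5, 0.3, -0.6]
width: 0.0658
time: 4.2
position: [0.5136, 0.0603, 0.0856]
orientation: [-0.0, 0.991, 0.132, 0.0]
force: [-0.6, 2.2, 1.3]
width: 0.0521
t 4.2 p [513.6  60.3  85.6] F [-0.6  2.2  1.3] T [0.48 0.16 0.04] w 52.1 yaw 15.2 q [ 0.08  0.34 -0.38  2.05  0.18  0.78 -1.71]
```

```bash
python3 -m handwheel '0 -0.5 0 0; 0 -0.5 0 0; 0 -0.5 0 0' 45 20;python3 -m handwheel '0 0 0 0; 0 0 0 0; 0 0 0 0' 45 60;  python3 -c "
from h import *
rep()"
```

```text
time: 4.5
position: [0.5135, 0.0605, 0.0855]
orientation: [0.0, 0.991, 0.132, 0.0]
force: [0.1, 0.9, 1.7]
width: 0.0521
time: 4.8
position: [0.5135, 0.0605, 0.0856]
orientation: [0.0, 0.991, 0.132, 0.0]
force: [0.3, 0.8, 1.3]
width: 0.0512
t 4.8 p [513.5  60.5  85.6] F [0.3 0.8 1.3] T [ 0.07 -0.19  0.01] w 51.2 yaw 15.2 q [ 0.08  0.34 -0.38  2.05  0.18  0.78 -1.71]
```

```bash
python3 -m handwheel '0 0 0 -5; 0 0 0 -5';  python3 -c "
from h import *
rep()"
```

```text
time: 5.0
position: [0.5135, 0.0607, 0.0855]
orientation: [-0.0, 0.984, 0.176, 0.0]
force: [-0.6, 1.6, 2.3]
width: 0.0517
t 5.0 p [513.5  60.7  85.5] F [-0.6  1.6  2.3] T [ 0.31 -0.1  -0.23] w 51.7 yaw 20.3 q [ 0.09  0.35 -0.39  2.05  0.19  0.78 -1.63]
```

```bash
python3 -m handwheel '0 0 0 -4; 0 0 0 -4';  python3 -c "
from h import *
rep()"
```

```text
time: 5.2
position: [0.5134, 0.0606, 0.0855]
orientation: [-0.0, 0.978, 0.209, -0.0]
force: [0.1, 1.0, 1.6]
width: 0.0511
t 5.2 p [513.4  60.6  85.5] F [0.1 1.  1.6] T [ 0.43 -0.11 -0.44] w 51.1 yaw 24.1 q [ 0.1   0.35 -0.41  2.05  0.19  0.78 -1.57]
```

```bash
python3 -m handwheel '0 0 0 -4; 0 0 0 -4';  python3 -c "
from h import *
rep()"; python3 -m handwheel '0 0 0 -3; 0 0 0 -3';  python3 -c "
from h import *
rep()"
```

```text
time: 5.4
position: [0.5134, 0.0607, 0.0855]
orientation: [-0.0, 0.97, 0.242, -0.0]
force: [0.2, 1.8, 0.5]
width: 0.0511
t 5.4 p [513.4  60.7  85.5] F [0.2 1.8 0.5] T [ 0.5  -0.08 -0.52] w 51.1 yaw 28.1 q [ 0.11  0.35 -0.42  2.04  0.2   0.79 -1.51]
time: 5.6
position: [0.5134, 0.0607, 0.0854]
orientation: [-0.0, 0.964, 0.267, -0.0]
force: [0.7, 2.3, -1.1]
width: 0.0514
t 5.6 p [513.4  60.7  85.4] F [ 0.7  2.3 -1.1] T [ 0.48 -0.13 -0.6 ] w 51.4 yaw 31.0 q [ 0.12  0.35 -0.43  2.04  0.2   0.79 -1.46]
```

```bash
python3 -m handwheel '0 0 0 -3; 0 0 0 -3';  python3 -c "
from h import *
rep()"; python3 -m handwheel '0 0 0 -2; 0 0 0 -2';  python3 -c "
from h import *
rep()"
```

```text
time: 5.8
position: [0.5135, 0.0606, 0.0856]
orientation: [0.0, 0.956, 0.293, 0.0]
force: [-0.3, 1.0, 3.8]
width: 0.0513
t 5.8 p [513.5  60.6  85.6] F [-0.3  1.   3.8] T [ 0.32  0.05 -0.01] w 51.3 yaw 34.1 q [ 0.13  0.35 -0.44  2.04  0.21  0.79 -1.41]
time: 6.0
position: [0.5136, 0.0607, 0.0857]
orientation: [0.0, 0.951, 0.309, 0.0]
force: [-0.3, 1.8, 4.0]
width: 0.0513
t 6.0 p [513.6  60.7  85.7] F [-0.3  1.8  4. ] T [ 0.31  0.   -0.04] w 51.3 yaw 36.0 q [ 0.14  0.35 -0.45  2.04  0.21  0.79 -1.38]
```

```bash
python3 -m handwheel '0 0 0 0; 0 0 0 0' 45 12;  python3 -c "
from h import *
rep()"; python3 -m handwheel '0 0 0 -2; 0 0 0 -2';  python3 -c "
from h import *
rep()"
```

```text
time: 6.2
position: [0.5135, 0.0606, 0.0855]
orientation: [0.0, 0.951, 0.31, 0.0]
force: [0.5, 1.3, 1.6]
width: 0.0517
t 6.2 p [513.5  60.6  85.5] F [0.5 1.3 1.6] T [ 0.32 -0.15 -0.08] w 51.7 yaw 36.1 q [ 0.14  0.35 -0.45  2.04  0.21  0.79 -1.38]
time: 6.4
position: [0.5134, 0.0606, 0.0855]
orientation: [-0.0, 0.945, 0.327, -0.0]
force: [-0.6, 1.0, 1.9]
width: 0.0523
t 6.4 p [513.4  60.6  85.5] F [-0.6  1.   1.9] T [ 0.28 -0.09  0.03] w 52.3 yaw 38.1 q [ 0.14  0.36 -0.46  2.04  0.22  0.79 -1.35]
```

```bash
python3 -m handwheel '0 0 0 -2; 0 0 0 -2'; python3 -m handwheel '0 0 0 -2; 0 0 0 -2';  python3 -c "
from h import *
rep()"
```

```text
time: 6.6
position: [0.5134, 0.0606, 0.0855]
orientation: [-0.0, 0.939, 0.343, -0.0]
force: [0.8, 0.4, 2.1]
width: 0.052
time: 6.8
position: [0.5135, 0.0606, 0.0855]
orientation: [-0.0, 0.933, 0.359, 0.0]
force: [0.5, 1.5, 2.8]
width: 0.0516
t 6.8 p [513.5  60.6  85.5] F [0.5 1.5 2.8] T [ 0.31  0.   -0.01] w 51.6 yaw 42.1 q [ 0.16  0.36 -0.47  2.04  0.23  0.79 -1.29]
```

```bash
python3 -m handwheel '0 0 0 -2; 0 0 0 -2'; python3 -m handwheel '0 0 0 -2; 0 0 0 -2';  python3 -c "
from h import *
rep()"
```

```text
time: 7.0
position: [0.5135, 0.0607, 0.0856]
orientation: [-0.0, 0.927, 0.375, 0.0]
force: [-0.3, 2.4, 4.3]
width: 0.0518
time: 7.2
position: [0.5135, 0.0609, 0.0857]
orientation: [-0.0, 0.92, 0.391, 0.0]
force: [-1.2, 3.0, 6.7]
width: 0.0523
t 7.2 p [513.5  60.9  85.7] F [-1.2  3.   6.7] T [ 0.58  0.33 -0.13] w 52.3 yaw 46.1 q [ 0.17  0.36 -0.49  2.04  0.23  0.79 -1.22]
```

```bash
python3 -m handwheel '0 0 -0.8 0; 0 0 -0.8 0'; python3 -m handwheel '0 0 -0.3 -2; 0 0 -0.3 -2; 0 0 -0.6 -4; 0 0 -0.6 -4';  python3 -c "
from h import *
rep()"
```

```text
time: 7.4
position: [0.5133, 0.0605, 0.0862]
orientation: [-0.0, 0.92, 0.391, -0.0]
force: [0.3, 1.8, 0.7]
width: 0.0518
time: 7.8
position: [0.5134, 0.0607, 0.0869]
orientation: [-0.0, 0.906, 0.424, 0.0]
force: [-0.1, 2.4, 2.3]
width: 0.0519
t 7.8 p [513.4  60.7  86.9] F [-0.1  2.4  2.3] T [ 0.59 -0.01 -0.01] w 51.9 yaw 50.1 q [ 0.18  0.36 -0.5   2.04  0.24  0.8  -1.16]
```

```bash
python3 -m handwheel '0 0 -0.3 -2; 0 0 -0.6 -4; 0 0 -0.6 -4'; python3 -m handwheel '0 0 -0.3 -2; 0 0 -0.6 -4; 0 0 -0.6 -4';python3 -m handwheel '0 0 -0.3 -2; 0 0 -0.6 -4; 0 0 -0.6 -4';  python3 -c "
from h import *
rep()"
```

```text
time: 8.1
position: [0.5134, 0.0607, 0.0875]
orientation: [-0.0, 0.891, 0.455, 0.0]
force: [-0.3, 3.1, 0.8]
width: 0.052
time: 8.4
position: [0.5134, 0.0606, 0.0881]
orientation: [-0.0, 0.874, 0.485, 0.0]
force: [-0.8, 3.3, 1.4]
width: 0.0518
time: 8.7
position: [0.5134, 0.0607, 0.0887]
orientation: [-0.0, 0.857, 0.516, -0.0]
force: [-0.8, 2.3, 2.1]
width: 0.0516
t 8.7 p [513.4  60.7  88.7] F [-0.8  2.3  2.1] T [ 0.71  0.2  -0.04] w 51.6 yaw 62.1 q [ 0.22  0.36 -0.55  2.04  0.26  0.81 -0.97]
```

Force stays near its bias. Continuing the same spiral.

```bash
python3 -m handwheel '0 0 -0.3 -2; 0 0 -0.6 -4; 0 0 -0.9 -6; 0 0 -0.9 -6'; python3 -m handwheel '0 0 -0.3 -2; 0 0 -0.6 -4; 0 0 -0.9 -6; 0 0 -0.9 -6';python3 -m handwheel '0 0 -0.3 -2; 0 0 -0.6 -4; 0 0 -0.6 -4';  python3 -c "
from h import *
rep()"
```

```text
time: 9.1
position: [0.5134, 0.0607, 0.0896]
orientation: [-0.0, 0.829, 0.56, -0.0]
force: [-0.8, 3.8, 3.4]
width: 0.0518
time: 9.5
position: [0.5134, 0.0607, 0.0905]
orientation: [-0.0, 0.798, 0.602, 0.0]
force: [-1.4, 4.3, 4.3]
width: 0.052
time: 9.8
position: [0.5134, 0.0607, 0.0912]
orientation: [-0.0, 0.777, 0.63, 0.0]
force: [-1.9, 3.1, 4.2]
width: 0.0519
t 9.8 p [513.4  60.7  91.2] F [-1.9  3.1  4.2] T [ 0.87  0.62 -0.08] w 51.9 yaw 78.1 q [ 0.27  0.37 -0.61  2.03  0.29  0.82 -0.71]
```

```bash
python3 -m handwheel '0 0 -0.6 -2; 0 0 -0.9 -4; 0 0 -0.9 -4'; python3 -m handwheel '0 0 -0.3 -2; 0 0 -0.6 -4; 0 0 -0.6 -4';python3 -m handwheel '0 0 -0.3 -2; 0 0 -0.6 -4; 0 0 -0.6 -4';  python3 -c "
from h import *
rep()"
```

```text
time: 10.1
position: [0.5134, 0.0606, 0.092]
orientation: [-0.0, 0.754, 0.656, -0.0]
force: [-1.6, 4.3, 3.3]
width: 0.0517
time: 10.4
position: [0.5134, 0.0605, 0.0925]
orientation: [-0.0, 0.731, 0.682, 0.0]
force: [-0.7, 3.2, 1.1]
width: 0.0516
time: 10.7
position: [0.5134, 0.0603, 0.0931]
orientation: [-0.0, 0.707, 0.707, -0.0]
force: [-1.4, 2.0, -0.6]
width: 0.0519
t 10.7 p [513.4  60.3  93.1] F [-1.4  2.  -0.6] T [0.51 0.07 0.04] w 51.9 yaw 90.0 q [ 0.31  0.38 -0.65  2.03  0.31  0.83 -0.52]
```

```bash
python3 -m handwheel '0 0 0 -2; 0 0 0 -4; 0 0 0 -4'; python3 -m handwheel '0 0 0 -2; 0 0 0 -4; 0 0 0 -4'; python3 -c "
from h import *
rep()"
```

```text
time: 11.0
position: [0.5134, 0.0604, 0.0931]
orientation: [-0.0, 0.682, 0.732, -0.0]
force: [-1.1, 2.0, -0.6]
width: 0.0522
time: 11.3
position: [0.5133, 0.0604, 0.0931]
orientation: [-0.0, 0.656, 0.755, -0.0]
force: [-1.1, 1.8, -0.9]
width: 0.0518
t 11.3 p [513.3  60.4  93.1] F [-1.1  1.8 -0.9] T [ 0.41  0.16 -0.05] w 51.8 yaw 98.0 q [ 0.33  0.39 -0.68  2.03  0.33  0.84 -0.4 ]
```

```bash
python3 -m handwheel '0 0 0 -4; 0 0 0 -8; 0 0 0 -10; 0 0 0 -10'; python3 -m handwheel '0 0 -0.5 0; 0 0 -0.5 0'; python3 -m handwheel '0 0 -0.5 0; 0 0 -0.5 0;0 0 -0.5 0'; python3 -c "
from h import *
rep()"
```

```text
time: 11.7
position: [0.5133, 0.0605, 0.0931]
orientation: [-0.0, 0.587, 0.809, -0.0]
force: [-1.3, 1.7, -0.3]
width: 0.0516
time: 11.9
position: [0.5134, 0.0604, 0.0937]
orientation: [-0.0, 0.587, 0.809, -0.0]
force: [-1.2, 0.3, -1.3]
width: 0.0522
time: 12.2
position: [0.5134, 0.0605, 0.0942]
orientation: [-0.0, 0.587, 0.81, -0.0]
force: [-0.6, 0.2, -1.2]
width: 0.0516
t 12.2 p [513.4  60.5  94.2] F [-0.6  0.2 -1.2] T [ 0.24  0.15 -0.  ] w 51.6 yaw 108.1 q [ 0.36  0.39 -0.72  2.03  0.35  0.85 -0.24]
```

```bash
python3 -m handwheel '0 0 -1 0; 0 0 -2 0;0 0 -2 0' - 20; python3 -m handwheel '0 0 -2 0; 0 0 -5 0;0 0 -5 0'; python3 - <<'E'
from h import *
rep()
s=eyes.capture("side")
a=cv2.resize(s[140:300,170:310],None,fx=4,fy=3.5,interpolation=cv2.INTER_CUBIC)
cv2.imwrite("pics/s2.png",a[:,:,::-1])
E
```

```text
time: 12.5
position: [0.5135, 0.0606, 0.0963]
orientation: [0.0, 0.587, 0.81, 0.0]
force: [-1.8, 0.9, 0.1]
width: 0.0524
time: 12.8
position: [0.5139, 0.0606, 0.1018]
orientation: [0.0, 0.587, 0.81, 0.0]
force: [-1.1, -0.2, -0.5]
width: 0.0516
t 12.8 p [513.9  60.6 101.8] F [-1.1 -0.2 -0.5] T [ 0.12 -0.07  0.  ] w 51.6 yaw 108.2 q [ 0.37  0.38 -0.73  2.02  0.34  0.86 -0.23]
```

View pics/s2.png

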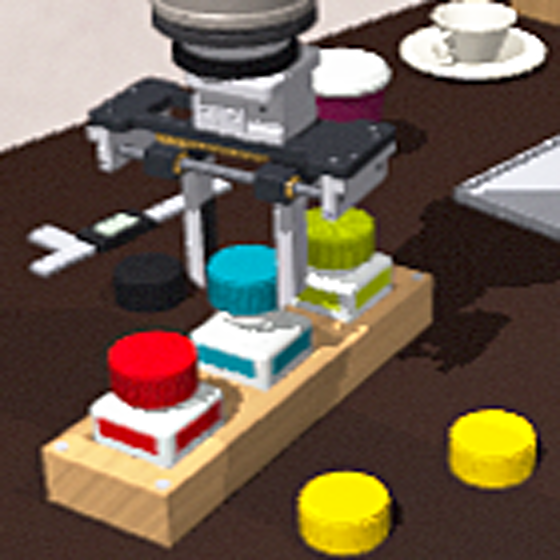

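```bash
python3 -m handwheel '0 0 -10 0; 0 0 -30 0; 0 0 -60 0; 0 0 -85 0; 0 0 -98 0; 0 0 -98 0'; python3 -c "
from h import *
rep();print(shift([.565,-.337,.2]),shift([.57,-.337,.1]))"
```

```text
time: 13.45
position: [0.5143, 0.0606, 0.2009]
orientation: [0.001, 0.587, 0.81, 0.001]
force: [0.4, -0.6, -0.9]
width: 0.0519
t 13.45 p [514.3  60.6 200.9] F [ 0.4 -0.6 -0.9] T [-0.09 -0.11  0.05] w 51.9 yaw 108.1 q [ 0.44  0.25 -0.78  1.92  0.21  1.04 -0.12]
[-393.6  -75.7    1.2] [-395.   -71.2  101.2]
```

```bash
python3 -m handwheel '-10 -2 0 0; -30 -6 0 0; -55 -11 0 0; -80 -15 0 0; -105 -20 0 0; -130 -25 0 0; -155 -30 0 0; -180 -35 0 0; -205 -39 0 0; -230 -44 0 0; -255 -49 0 0; -280 -54 0 0; -305 -59 0 0; -330 -63 0 0; -355 -68 0 0; -375 -72 0 0; -388 -75 0 0; -394 -76 0 0; -394 -76 0 0; -394 -76 0 0'; python3 - <<'E'
from h import *
rep();print(yaw(),shift([.565,-.337,.05]))
s=eyes.capture("side");t=eyes.capture("top")
a=cv2.resize(s[90:250,240:400],None,fx=3.5,fy=3.5,interpolation=cv2.INTER_CUBIC)
b=cv2.resize(t[130:250,280:440],None,fx=3.5,fy=3.5,interpolation=cv2.INTER_CUBIC)
cv2.imwrite("pics/s3.png",a[:,:,::-1])
cv2.imwrite("pics/t3.png",b[:,:,::-1])
E
```

```text
time: 15.45
position: [0.5642, -0.3364, 0.1992]
orientation: [-0.0, 0.586, 0.81, 0.0]
force: [0.8, -0.5, -0.8]
width: 0.0519
t 15.45 p [ 564.2 -336.4  199.2] F [ 0.8 -0.5 -0.8] T [-0.06 -0.15 -0.03] w 51.9 yaw 108.2 q [ 0.87  0.46 -0.58  1.62  0.27  1.14  0.54]
(np.float64(108.22902711434868), array([-0.e+00,  4.e-04, -1.e+00])) [ -0.9   0.5 149.2]
```

View pics/s3.png

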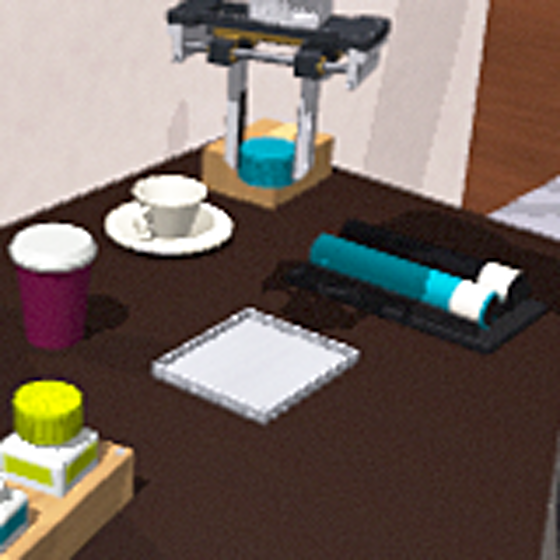

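The cap is held level at crop (268,162), above the tray at crop (256,363). Lowering it.

```bash
python3 -m handwheel '0 0 15 0; 0 0 40 0; 0 0 70 0; 0 0 100 0; 0 0 130 0; 0 0 155 0; 0 0 168 0; 0 0 175 0; 0 0 178 0; 0 0 178 0; 0 0 178 0'; python3 -c "
from h import *
rep()"
```

```text
time: 16.65
position: [0.5647, -0.3377, 0.0222]
orientation: [0.001, 0.587, 0.81, 0.0]
force: [0.2, 0.1, 0.2]
width: 0.0519
t 16.65 p [ 564.7 -337.7   22.2] F [0.2 0.1 0.2] T [-0.07 -0.08  0.04] w 51.9 yaw 108.2 q [ 0.81  0.65 -0.51  1.75  0.4   0.84  0.43]
```

```bash
python3 -m handwheel '0 0 3 0; 0 0 6 0; 0 0 9 0; 0 0 11 0; 0 0 11 0;0 0 11 0'; python3 -m handwheel '0 0 1 0; 0 0 2 0; 0 0 2 0'; python3 -m handwheel '0 0 0.5 0; 0 0 1 0; 0 0 1 0'
```

```text
time: 17.25
position: [0.5641, -0.3374, 0.0102]
orientation: [-0.0, 0.587, 0.81, 0.0]
force: [0.2, 0.7, -0.0]
width: 0.0516
time: 17.55
position: [0.564, -0.3374, 0.0081]
orientation: [-0.0, 0.587, 0.81, 0.0]
force: [0.5, -0.3, -0.2]
width: 0.0519
time: 17.85
position: [0.5642, -0.3375, 0.0073]
orientation: [0.0, 0.587, 0.81, 0.0]
force: [-0.7, -0.1, 0.9]
width: 0.0517
```

```bash
python3 -m handwheel '0 0 0.5 0; 0 0 0.5 0';python3 -m handwheel '0 0 0.5 0; 0 0 0.5 0'; python3 -m handwheel '0 0 0.5 0; 0 0 0.5 0'
```

```text
time: 18.05
position: [0.5642, -0.3375, 0.0072]
orientation: [0.0, 0.587, 0.81, -0.0]
force: [-3.8, 0.9, 9.2]
width: 0.0521
time: 18.25
position: [0.5642, -0.3375, 0.0072]
orientation: [0.0, 0.587, 0.81, -0.0]
force: [-6.6, 2.4, 16.5]
width: 0.052
time: 18.45
position: [0.5642, -0.3376, 0.0071]
orientation: [0.0, 0.587, 0.81, -0.0]
force: [-7.7, 3.5, 23.1]
width: 0.0519
```

Contact at TCP z 7.2 mm. I back off the overshoot, then open gently.

```bash
python3 -m handwheel '0 0 -1.2 0; 0 0 -1.2 0; 0 0 -1.2 0'; python3 -m handwheel '0 0 0 0; 0 0 0 0; 0 0 0 0' - 4; python3 -m handwheel '0 0 0 0; 0 0 0 0; 0 0 0 0; 0 0 0 0; 0 0 0 0' 68; python3 -m handwheel '0 0 -5 0; 0 0 -15 0; 0 0 -35 0; 0 0 -60 0; 0 0 -90 0; 0 0 -120 0; 0 0 -140 0; 0 0 -150 0; 0 0 -150 0'
```

```text
time: 18.75
position: [0.5643, -0.3375, 0.0072]
orientation: [0.0, 0.587, 0.81, 0.0]
force: [-1.5, 1.4, 7.3]
width: 0.0514
time: 19.05
position: [0.5643, -0.3376, 0.0071]
orientation: [0.0, 0.587, 0.81, 0.0]
force: [-1.0, 0.3, 6.5]
width: 0.0519
time: 19.55
position: [0.5641, -0.3374, 0.0068]
orientation: [-0.0, 0.587, 0.81, 0.0]
force: [0.1, -0.1, -0.4]
width: 0.068
time: 20.45
position: [0.5647, -0.3378, 0.1585]
orientation: [0.001, 0.587, 0.81, 0.0]
force: [-0.1, -0.2, 0.7]
width: 0.0679
```

```bash
python3 - <<'E'
from h import *
rep()
s=eyes.capture("side");t=eyes.capture("top")
a=cv2.resize(s[120:300,175:375],None,fx=3,fy=3,interpolation=cv2.INTER_CUBIC)
b=cv2.resize(t[100:250,150:400],None,fx=3,fy=3,interpolation=cv2.INTER_CUBIC)
cv2.imwrite("pics/s4.png",a[:,:,::-1])
cv2.imwrite("pics/t4.png",b[:,:,::-1])
for n,im in(("top",t),("side",s)):
  for x,c,m in blobs(im,(82,90,50),(102,255,255),60): print(n,x,c)
print(proj("side",[.564,-.3375,.017]),proj("top",[.564,-.3375,.031]))
E
```

```text
t 20.45 p [ 564.7 -337.8  158.5] F [-0.1 -0.2  0.7] T [-0.01 -0.09 -0.  ] w 67.9 yaw 108.2 q [ 0.86  0.5  -0.57  1.66  0.3   1.07  0.52]
top [77, 101, 7, 26, 107] [79.21, 111.61]
top [337, 182, 18, 16, 238] [345.68, 189.64]
side [328, 156, 44, 23, 426] [349.3, 166.86]
side [306, 183, 16, 15, 201] [313.07, 190.2]
side [219, 238, 15, 10, 67] [225.93, 242.51]
side [12, 268, 14, 17, 86] [18.41, 275.15]
[312.7162974  190.49266093] [346.00998984 189.28620661]
```

View pics/s4.png

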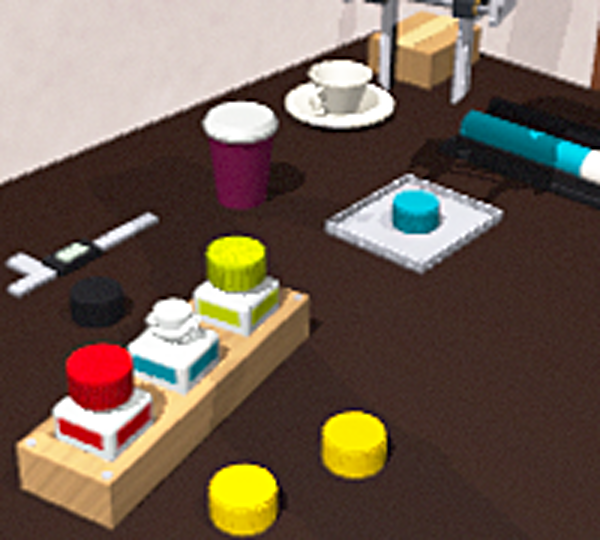

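View pics/t4.png

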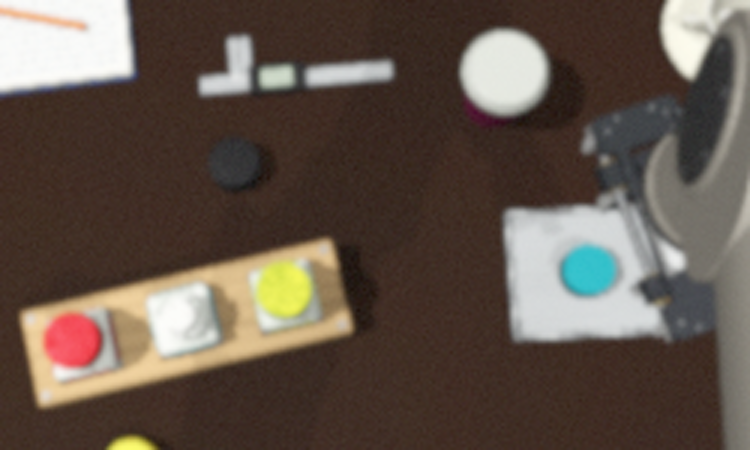

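The side view shows the cap flat in the tray at crop (415,211). The jar sits seated in its well with its plug in place at crop (172,318), and the bystanders look undisturbed. The cap's pixels match a flat, upright pose, so I'm handing in.

```bash
python3 -c "
from rig import sign_off
print(sign_off())"
```

```text
the job is handed in; nothing more can be done
None
```

The teal cap is off and lies flat, top side up, near the middle of the drip tray. I handed the job in at about 20.5 s of the 64 s allowed.

- **Loosening:** I gripped the cap at 60 N. It gave at about 0.6 N m, after roughly 16–19° of tool turn.
- **Spinning off:** I used a lighter 12 N grip and raised the tool with the thread, about 93° of turn in all. The vertical force stayed between about -1 and +7 N. It peaked at 6.7 N where the climb began, and I relieved that straight away.
- **Setting down:** I pressed a little too far onto the tray, reaching 23 N at the wrist. I backed off to about 7 N before opening the fingers.

**Last checks:** The cap's centre is within 1 pixel of the predicted upright pose in both views. The jar is seated in its well with its white plug in place, and the bystanders in view look undisturbed. I checked those by eye only, and the mouse was outside the final crops. The gripper was open and clear, about 150 mm up. No check failed or disagreed.

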